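Turn the row of price signs round for the customers

ROBOT

A 6-joint arm with a two-finger parallel gripper is mounted at the origin on the work surface. World frame = base frame: x ahead of the robot, y to its left, z up, the work surface at z = 0. Lengths are in mm, angles in rad, forces in N, time in s.
With the tool pointing down it reaches from about 350 to 1000 mm from the base axis. Payload 7.1 kg.
Tool frame: the origin (TCP) lies midway between the tips of the shut fingers; the grasp point (between the pads) lies 19 mm behind it; z points along the fingers, y is the direction in which the jaws open and shut (so a half turn about z gives the same grasp; the last joint's range is limited). The gripper opens to 85 mm and grips with 20 to 120 N. Pads are 22 mm wide; open, the fingers measure 114 mm over their backs; the gripper's body (76 mm by 85 mm) begins 54 mm behind the grasp point. The pads swing forward as they close: fully open they stand 13 mm farther back than shut.
Start: joints at [1.22, 0.423, 1.63, -0, 1.089, -0.019], TCP at [203.559, 590.905, 231.319] pointing down, gripper open.
Joint ranges: [-3, 3], [-0.9, 2.11], [0.09, 2.58], [-1.31, 4.45], [0.11, 2.69], [-2.54, 2.54]. Speed limits (rad/s): [2.39, 2.39, 3.01, 3.14, 3.14, 3.14].

INTERFACE

Orientations are given as a unit quaternion [w, x, y, z].
In Python, from rig import env gives the robot as it stands. The module is installed in compiled form; this text tells all that it offers.
- The arm moves only by the tool step_arm, never from a script. Its argument "targets" is a list that holds one entry, the list of rows, each a list of 7 numbers: the shift along the tool's x, y, z in units of 200 mm (1.0 is 200 mm), then the turn, a rotation vector about the tool's x, y, z in units of 1.5 rad (1.0 is 1.5 rad), then the closure, from 0 (fully open) to 1 (shut). A call has 1 to 10 rows; each row shifts and turns the pose as measured when the row begins, along the tool's axes as they then stand; what a row does not reach is not made up. A row lasts 1/10 s, in which the tool goes at most 50 mm and 8.59 degrees, less where a joint would pass 70% of its speed; a pose out of reach is approached as far as the arm can. A call with a number of a shift or a turn outside -1 to 1 is refused whole. A call with a gripper value outside its range is refused whole. The fingers move at their own pace and stop on an object; "force" is the grip in N (left out, the last holds). Time passes only in rows, so rows that do not move let the fingers close. It gives the time, the measured TCP pose, the force and the opening at its end, in the units of the state.
- env.sense(): the state, without advancing time (a new reading comes with each control period).
- env.camera(name): name is "scene" or "top" or "wrist"; returns a dict with "color" (384x512x3 uint8, red, green, blue), "fov_y" (degrees; the focal length in pixels is half the picture's height over the tangent of half this angle, whatever the lens; pixels are square), "cx", "cy" (the principal point, pixels), "k1" (the pictures are not rectified: a ray, as slopes to the right and down, at radius r is drawn at 1 + k1 r^2 times it, then the intrinsics apply), "position" and "attitude" of the camera in the world. Camera axes: x right, y down, z forward; pixel columns grow to the right and rows downward; lengths in mm; the calibration is good to about 2 mm. A picture is of the moment at which its call begins. There is no depth.
- env.hand_in(): hands the job in, once; it reports no verdict.
Trained networks look in a picture, given as the dict that the camera call returned (one of the last four; its "shot" number tells which), for a name from the list of things; names that differ only in an ending like _2 or _b are one class to them, and where a whole thing is asked for, a point or a joint stands for the part that bears it (a point fixed in the world has none). Each returns a list of dicts, best first, with "conf" (0 to 1); they miss things now and then, are a little off and sometimes report something else, mostly with a low value. They report only what shows in the picture. A call takes as long as a camera call.
- env.search_frame(name, picture): "extent" ([left, top, right, bottom] in pixels, round what is visible of it).
- env.silhouettes(name, picture): "region" (384x512 bool, what is visible of it) and "extent" ([left, top, right, bottom] in pixels, round what is visible of it).
- env.tip_of(name, picture): "xy" ([column, row] in pixels: a listed point, or the origin of a listed thing).
The state is a dict: "time_s": time; "joint_pos": joint angles; "joint_vel": joint speeds; "tau": joint torques, N m; "tcp_pos": TCP position; "orientation": TCP orientation; "wrist_force": force on the tool from outside, world axes, zero at the start; "wrist_torque": the same for the moment, N m; "opening": finger opening in mm.
Only numpy, scipy, OpenCV 4.12 (cv2) and the standard library are available. Lean on these libraries where they do the work, as an engineer would, in place of code of your own. Each camera call takes 0.05 s, during which the arm holds its last target.

TASK

The four little slate price signs on the marble serving board stand in the order seen from behind the counter; customers read them from the other side, so move all four into the pockets of the display rail in reverse order: the sign at the left end of the board (as the robot sees it) goes into the rail's right-end pocket, the next one beside it, and so on, so that the right-most sign ends up left-most. Stand each sign upright in the middle of its pocket with its slate parallel to the rail. Set each down gently, never drop or tip one.

Things in the scene. Friction and masses are not known exactly. Their poses are not given: they have to be found in the camera images.
- sign_round: Price sign with a round slate disc (54 mm across, centre 64 mm up, top 91 mm up, on a 14 mm wide stem) and a round foot, 44 mm diameter. 8 mm slate, faces square to the sign's x (grip across x), on a pale wooden foot 16 mm high; at 70 mm up it is over 30 mm wide. Origin: centre of the underside, z up. About 120 g. Starts on its own coaster.
- sign_square: Price sign with a broad square-topped slate (56 mm wide, top 84 mm up) and a square foot, 40 mm. 8 mm slate, faces square to the sign's x (grip across x), on a pale wooden foot 16 mm high; at 70 mm up it is over 30 mm wide. Origin: centre of the underside, z up. About 120 g. Starts on its own coaster.
- sign_gable: Price sign with a slate 40 mm wide that ends in a pointed gable (shoulders 76 mm up, tip 96 mm up) and a hexagonal foot, 44 mm over corners. 8 mm slate, faces square to the sign's x (grip across x), on a pale wooden foot 16 mm high; at 70 mm up it is over 30 mm wide. Origin: centre of the underside, z up. About 120 g. Starts on its own coaster.
- sign_arch: Price sign with a narrow slate 32 mm wide that ends in a half-round arch (top 104 mm up) and a cross-shaped foot, 44 mm. 8 mm slate, faces square to the sign's x (grip across x), on a pale wooden foot 16 mm high; at 70 mm up it is over 30 mm wide. Origin: centre of the underside, z up. About 120 g. Starts on its own coaster.
- coaster_round: Fixed grey felt coaster, 58 x 58 x 4 mm, on the marble board; the sign with the disc starts on it. Origin: centre of its underside, 8 mm above the counter; y along the row of four coasters (72 mm apart) towards the robot's left. Which coaster is where differs every time.
- coaster_square: Fixed grey felt coaster, 58 x 58 x 4 mm, on the marble board; the sign with the square top starts on it. Origin: centre of its underside, 8 mm above the counter; y along the row of four coasters (72 mm apart) towards the robot's left. Which coaster is where differs every time.
- coaster_gable: Fixed grey felt coaster, 58 x 58 x 4 mm, on the marble board; the sign with the gable starts on it. Origin: centre of its underside, 8 mm above the counter; y along the row of four coasters (72 mm apart) towards the robot's left. Which coaster is where differs every time.
- coaster_arch: Fixed grey felt coaster, 58 x 58 x 4 mm, on the marble board; the sign with the arch starts on it. Origin: centre of its underside, 8 mm above the counter; y along the row of four coasters (72 mm apart) towards the robot's left. Which coaster is where differs every time.
- board: Fixed pale marble serving board, 80 mm deep, 8 mm thick, carrying the row of four coasters. Origin: on the counter under the middle of that row; y along the row to the robot's left, x away from the robot. Coasters at y = +108, +36, -36, -108 mm. A jam jar stands on its +y end.
- rail: Fixed dark wooden bar with four pockets in a row, nearer or farther than the board. Origin: on the counter under the row's middle; y along the row to the robot's left, x away from the robot. Pocket centres: x = 0, y = +108, +36, -36, -108 mm; 60 x 60 mm, floors 12 mm and brass lips 20 mm above the counter. A cup stands on its -y end.

How it is judged (in metres and radians):
At the end, for the whole second after the job is handed in: Each sign stands upright (within 0.08 rad) and at rest on the floor of a rail pocket of its own, within 13 mm of the pocket's centre along and across the rail, its slate within 0.25 rad of parallel to the rail, and the order along the rail is the reverse of the starting order along the coasters (x of sign_round in the frame of rail between -0.013 and 0.013 m and z of sign_round in the frame of rail between 0.009 and 0.015 m and angle between each of sign_round, sign_square, sign_gable, sign_arch's own z axis and vertical below 0.08 rad and angle between the x axis of each of sign_round, sign_square, sign_gable, sign_arch and the x axis of rail, either way round below 0.25 rad and linear speed of each of sign_round, sign_square, sign_gable, sign_arch below 0.02 m/s and angular speed of each of sign_round, sign_square, sign_gable, sign_arch below 0.2 rad/s and ((y of coaster_round in the frame of board between 0.078 and 0.138 m and y of sign_round in the frame of rail between -0.121 and -0.095 m) or (y of coaster_round in the frame of board between 0.006 and 0.066 m and y of sign_round in the frame of rail between -0.049 and -0.023 m) or (y of coaster_round in the frame of board between -0.066 and -0.006 m and y of sign_round in the frame of rail between 0.023 and 0.049 m) or (y of coaster_round in the frame of board between -0.138 and -0.078 m and y of sign_round in the frame of rail between 0.095 and 0.121 m)) and x of sign_square in the frame of rail between -0.013 and 0.013 m and z of sign_square in the frame of rail between 0.009 and 0.015 m and ((y of coaster_square in the frame of board between 0.078 and 0.138 m and y of sign_square in the frame of rail between -0.121 and -0.095 m) or (y of coaster_square in the frame of board between 0.006 and 0.066 m and y of sign_square in the frame of rail between -0.049 and -0.023 m) or (y of coaster_square in the frame of board between -0.066 and -0.006 m and y of sign_square in the frame of rail between 0.023 and 0.049 m) or (y of coaster_square in the frame of board between -0.138 and -0.078 m and y of sign_square in the frame of rail between 0.095 and 0.121 m)) and x of sign_gable in the frame of rail between -0.013 and 0.013 m and z of sign_gable in the frame of rail between 0.009 and 0.015 m and ((y of coaster_gable in the frame of board between 0.078 and 0.138 m and y of sign_gable in the frame of rail between -0.121 and -0.095 m) or (y of coaster_gable in the frame of board between 0.006 and 0.066 m and y of sign_gable in the frame of rail between -0.049 and -0.023 m) or (y of coaster_gable in the frame of board between -0.066 and -0.006 m and y of sign_gable in the frame of rail between 0.023 and 0.049 m) or (y of coaster_gable in the frame of board between -0.138 and -0.078 m and y of sign_gable in the frame of rail between 0.095 and 0.121 m)) and x of sign_arch in the frame of rail between -0.013 and 0.013 m and z of sign_arch in the frame of rail between 0.009 and 0.015 m and ((y of coaster_arch in the frame of board between 0.078 and 0.138 m and y of sign_arch in the frame of rail between -0.121 and -0.095 m) or (y of coaster_arch in the frame of board between 0.006 and 0.066 m and y of sign_arch in the frame of rail between -0.049 and -0.023 m) or (y of coaster_arch in the frame of board between -0.066 and -0.006 m and y of sign_arch in the frame of rail between 0.023 and 0.049 m) or (y of coaster_arch in the frame of board between -0.138 and -0.078 m and y of sign_arch in the frame of rail between 0.095 and 0.121 m))); the robot touches nothing.
It fails at once if a sign is tipped over (angle between any of sign_round, sign_square, sign_gable, sign_arch's own z axis and vertical above 0.6 rad).
It fails at once if a sign is dropped or slammed down (faster than 0.7 m/s close to its support) ((linear speed of sign_round above 0.7 m/s and height (world z) of sign_round below 0.045 m) or (linear speed of sign_square above 0.7 m/s and height (world z) of sign_square below 0.045 m) or (linear speed of sign_gable above 0.7 m/s and height (world z) of sign_gable below 0.045 m) or (linear speed of sign_arch above 0.7 m/s and height (world z) of sign_arch below 0.045 m)).
It also fails if it takes over 93 s, if anything falls off the work surface, if the arm or the gripper's body presses on something with over 40 N, if the wrist force passes 120 N, or if a joint passes its speed limit or range.

## Working session

There is one attempt and no reset: what is moved stays moved. The work goes in short steps, Python scripts to look and compute and a tool call to move; the robot and the scene stay as the last step left them, time stands still between calls to the robot, and variables do not carry over. Pictures are saved under pics/ and viewed, and the job is handed in when it is done.

Besides the shell and the picture viewer there is one more tool, called after "Call:" as a command line: name --argument value ..., lists and objects as JSON in quotes. step_arm: Moves the arm, as the interface text tells. Shifts and turns lie within -1 to 1; 1 stands for 200 mm of shift or 1.5 rad of turn. Its arguments: {"type":"object","properties":{"targets":{"type":"array"},"force":{"type":"number"}},"required":["targets"]}

```bash
mkdir -p pics; ls; python3 - <<'E'
from rig import env
import cv2
print(env.sense())
for n in ("scene","top","wrist"):
    p=env.camera(n); print({k:v for k,v in p.items() if k!='color'})
    cv2.imwrite(f"pics/{n}0.png",p["color"][:,:,::-1])
E
```

```text
pics
{'time_s': 0.0, 'joint_pos': array([ 1.21999595e+00,  4.23796009e-01,  1.63070384e+00, -1.91603552e-05,
        1.08856738e+00, -1.90206166e-02]), 'joint_vel': array([-1.06013059e-03,  3.66877646e-04, -6.89859616e-04,  9.75891890e-04,
       -3.90198843e-04, -1.11581974e-05]), 'tau': array([ 1.67728977e-03, -5.57374513e+01, -2.81756347e+01, -2.67891846e-05,
        7.30148153e-03,  8.70336379e-06]), 'tcp_pos': array([203.3855957 , 590.40930252, 230.56822853]), 'orientation': array([-1.27217143e-04,  1.65125626e-01,  9.86272267e-01, -7.26280286e-04]), 'wrist_force': array([ 0.81378949, -0.38165516,  1.16849161]), 'wrist_torque': array([-0.01344258, -0.04308101,  0.00751953]), 'opening': 85.39056328429258}
{'fov_y': 45.251806737747984, 'cx': 255.6879404884966, 'cy': 189.313554303092, 'k1': 0.029343000723267013, 'position': array([ 830.54727374, -344.09225684,  582.20262085]), 'attitude': array([-0.31015811,  0.88283632,  0.33305088, -0.11609951]), 'shot': 1}
{'fov_y': 51.94636017551066, 'cx': 251.10756358040385, 'cy': 197.42079960878925, 'k1': -0.09331008597566366, 'position': array([506.46897775, -21.73788032, 700.88832371]), 'attitude': array([ 0.02736708, -0.7056454 ,  0.70794891, -0.01113329]), 'shot': 2}
{'fov_y': 61.84562172480331, 'cx': 257.1000457414266, 'cy': 195.65154922345044, 'k1': -0.03696772060579055, 'position': array([128.50697381, 615.81517734, 373.477505  ]), 'attitude': array([0.12765488, 0.80408873, 0.57353502, 0.09057111]), 'shot': 3}
```

View pics/scene0.png

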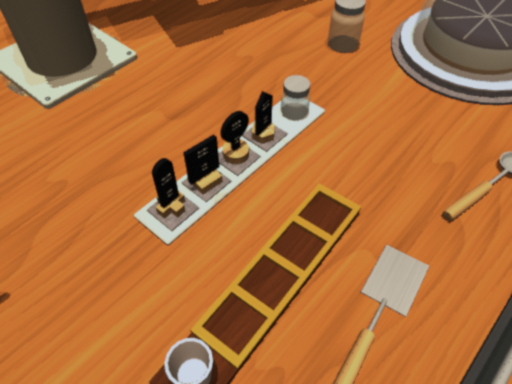

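View pics/top0.png

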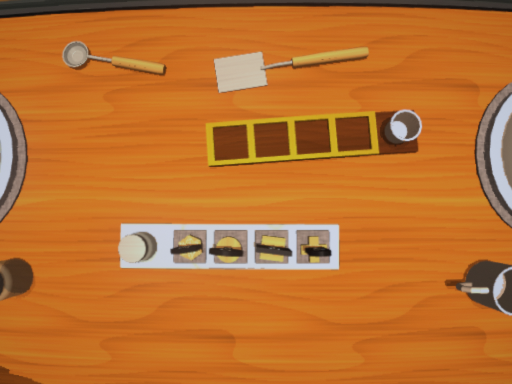

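```bash
cat > h.py <<'E'
import numpy as np, cv2
from scipy.spatial.transform import Rotation as R
from rig import env
def rot(q): return R.from_quat([q[1],q[2],q[3],q[0]])
def K(p):
    f=p['color'].shape[0]/2/np.tan(np.radians(p['fov_y'])/2); return f
def ray(p,uv):
    f=K(p); d=np.array([(uv[0]-p['cx'])/f,(uv[1]-p['cy'])/f]); u=d.copy()
    for _ in range(20): u=d/(1+p['k1']*(u@u))
    return rot(p['attitude']).apply([u[0],u[1],1.])
def at_z(p,uv,z):
    d=ray(p,uv); return p['position']+d*(z-p['position'][2])/d[2]
def proj(p,X):
    X=np.atleast_2d(X); c=rot(p['attitude']).inv().apply(X-p['position']); u=c[:,:2]/c[:,2:]
    u=u*(1+p['k1']*(u**2).sum(1))[:,None]; return u*K(p)+[p['cx'],p['cy']]
E
python3 - <<'E'
from h import *
ps={n:env.camera(n) for n in("top","scene")}
for n in ["sign_round","sign_square","sign_gable","sign_arch"]:
  for c,p in ps.items():
    for z,nm in((12,n),(8,n.replace('sign','coaster'))):
      for d in env.tip_of(nm,p)[:2]: print(c,nm,d['xy'],round(d['conf'],2),at_z(p,d['xy'],z).round(1))
for c,p in ps.items():
  for nm in("board","rail"):
    for d in env.tip_of(nm,p)[:2]: print(c,nm,d['xy'],round(d['conf'],2),at_z(p,d['xy'],0).round(1))
E
```

```text
top sign_round [230.0, 251.4] 0.87 [449.9  31.1  12. ]
top sign_round [272.4, 249.2] 0.61 [453.7 -42.8  12. ]
top coaster_round [228.7, 249.3] 0.59 [453.3  33.7   8. ]
scene sign_round [234.2, 154.2] 0.87 [452.6  32.5  12. ]
scene coaster_round [235.9, 158.0] 0.96 [458.   30.6   8. ]
top sign_square [271.3, 253.2] 0.56 [446.8 -40.8  12. ]
top coaster_square [272.5, 246.9] 0.59 [457.4 -43.1   8. ]
scene sign_square [202.5, 179.2] 0.74 [451.7 -41.6  12. ]
scene coaster_square [207.2, 180.8] 0.8 [457.2 -36.8   8. ]
top sign_gable [189.1, 245.3] 0.62 [460.5 102.9  12. ]
top coaster_gable [190.1, 243.1] 0.79 [464.1 101.9   8. ]
scene sign_gable [262.6, 134.6] 0.8 [458.   99.6  12. ]
scene coaster_gable [263.6, 136.1] 0.75 [459.1 101.1   8. ]
scene coaster_gable [171.3, 208.2] 0.62 [ 454.7 -112.3    8. ]
top sign_arch [315.7, 247.9] 0.82 [ 455.7 -118.1   12. ]
top coaster_arch [312.5, 245.2] 0.76 [ 460.1 -113.1    8. ]
scene sign_arch [170.7, 208.6] 0.59 [ 457.2 -115.1   12. ]
scene coaster_arch [171.7, 208.6] 0.96 [ 455.7 -112.5    8. ]
top board [253.4, 246.4] 0.7 [457.8  -9.5   0. ]
top rail [289.6, 140.4] 0.94 [647.  -75.1   0. ]
scene board [222.6, 171.1] 0.74 [456.4  -0.6   0. ]
scene rail [282.6, 268.5] 0.72 [647.5 -76.4   0. ]
```

The scene view shows the signs, left to right for the robot: gable (263,120), round (235,140), square (203,165) and arch (170,190). The rail is the farther item, with its cup at the right end at top-view (402,127). Next I'll fit the rail and the sign poses properly.

```bash
cat > fit.py <<'E'
from h import *
from scipy.optimize import minimize
def tri(n):
    t=np.linspace(0,2*np.pi,25)[:-1]
    def ext(poly,axis,lo,hi):
        poly=np.array(poly,float)
        if axis=='z': return np.vstack([np.c_[poly,np.full(len(poly),h)] for h in(lo,hi)])
        return np.vstack([np.c_[np.full(len(poly),h),poly] for h in(lo,hi)])
    sq=lambda a,b:[(-a,-b),(a,-b),(a,b),(-a,b)]
    yz=lambda w,a,b:[(-w,a),(w,a),(w,b),(-w,b)]
    if n=='sign_round': return [ext(np.c_[22*np.cos(t),22*np.sin(t)],'z',0,16),ext(yz(7,16,60),'x',-4,4),ext(np.c_[27*np.cos(t),64+27*np.sin(t)],'x',-4,4)]
    if n=='sign_square': return [ext(sq(20,20),'z',0,16),ext(yz(28,16,84),'x',-4,4)]
    if n=='sign_gable':
        h=np.arange(6)*np.pi/3
        return [ext(np.c_[22*np.cos(h),22*np.sin(h)],'z',0,16),ext([(-20,16),(20,16),(20,76),(0,96),(-20,76)],'x',-4,4)]
    return [ext(sq(22,7),'z',0,16),ext(sq(7,22),'z',0,16),ext([(-16,16),(16,16)]+[(16*np.cos(a),88+16*np.sin(a)) for a in np.linspace(0,np.pi,12)],'x',-4,4)]
def render(p,n,x,y,a,z,s=4):
    m=np.zeros((384*s,512*s),np.uint8)
    for P in tri(n):
        c,si=np.cos(a),np.sin(a)
        W=np.c_[x+c*P[:,0]-si*P[:,1],y+si*P[:,0]+c*P[:,1],z+P[:,2]]
        h=cv2.convexHull(((proj(p,W)+.5)*s).astype(np.float32)).astype(np.int32)
        cv2.fillConvexPoly(m,h,255)
    return cv2.resize(m,(512,384),interpolation=cv2.INTER_AREA)/255.
def fit(ps,n,x0,z=12):
    M=[]
    for p in ps:
        s=env.silhouettes(n,p)
        c=[d for d in s if np.hypot(*(np.mean(np.nonzero(d['region'])[::-1],1)-proj(p,[*x0[:2],60])[0]))<25]
        if c: M.append((p,c[0]['region'].astype(float),c[0]['conf']))
    def cost(v,each=False):
        r=[1-np.minimum(m,q).sum()/np.maximum(m,q).sum() for p,m,_ in M for q in[render(p,n,v[0],v[1],v[2]/30,z)]]
        return r if each else sum(r)
    b=min((minimize(cost,[x0[0],x0[1],a*30],method='Nelder-Mead',options=dict(initial_simplex=[[x0[0],x0[1],a*30],[x0[0]+6,x0[1],a*30],[x0[0],x0[1]+6,a*30],[x0[0],x0[1],a*30+5]],xatol=.1,fatol=1e-4)) for a in(-.15,0.,.15)),key=lambda r:r.fun)
    return b.x/[1,1,30],cost(b.x,True),M
def railfit(p):
    X0,Y0=520,-300
    g=np.mgrid[0:260,0:460].astype(float)
    W=np.c_[(X0+g[0]).ravel(),(Y0+g[1]).ravel(),np.full(g[0].size,20.)]
    uv=proj(p,W).astype(np.float32).reshape(260,460,2)
    im=cv2.remap(p['color'],uv,None,cv2.INTER_LINEAR)
    hsv=cv2.cvtColor(im,cv2.COLOR_RGB2HSV)
    return im,hsv
E
python3 - <<'E'
from fit import *
ps=[env.camera("top"),env.camera("scene")]
g={"sign_gable":(459,101),"sign_round":(452,32),"sign_square":(451,-41),"sign_arch":(456,-115)}
vis=[cv2.resize(p['color'],None,fx=2,fy=2)[:,:,::-1].copy() for p in ps]
for n,x in g.items():
    v,c,M=fit(ps,n,x); print(n,v.round(3),np.round(c,2),[m[2] for m in M])
    for p,m,_ in M: v1=fit([p],n,x); print('   single',v1[0].round(3),np.round(v1[1],2))
for i,p in enumerate(ps):
    im,hsv=railfit(p); cv2.imwrite(f"pics/rail{i}.png",im[::-1,::-1,::-1])
    print(hsv[:,:,0].max())
E
```

```text
sign_gable [4.58078e+02 9.97280e+01 1.22000e-01] [0.09 0.05] [0.84, 0.94]
   single [4.57752e+02 9.90520e+01 6.70000e-02] [0.08]
   single [4.57928e+02 1.00445e+02 1.29000e-01] [0.04]
sign_round [ 4.54593e+02  3.31040e+01 -7.80000e-02] [0.06 0.08] [0.91, 0.57]
   single [ 4.54375e+02  3.31330e+01 -1.25000e-01] [0.05]
   single [ 4.54563e+02  3.33510e+01 -1.70000e-02] [0.06]
sign_square [ 4.56358e+02 -4.15840e+01 -1.15000e-01] [0.1  0.06] [0.75, 0.73]
   single [ 4.56184e+02 -4.21390e+01 -1.29000e-01] [0.1]
   single [ 4.57145e+02 -4.20630e+01 -8.90000e-02] [0.05]
sign_arch [ 4.54713e+02 -1.12018e+02  3.20000e-02] [0.06 0.07] [0.87, 0.89]
   single [ 4.54681e+02 -1.12008e+02  3.30000e-02] [0.06]
   single [ 4.54244e+02 -1.11969e+02  2.70000e-02] [0.07]
178
178
```

```bash
python3 -c "
import cv2,numpy as np
a=cv2.imread('pics/rail0.png');b=cv2.imread('pics/rail1.png');cv2.imwrite('pics/rails.png',np.vstack([a,b]))"
```

```text
(no output)
```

View pics/rails.png

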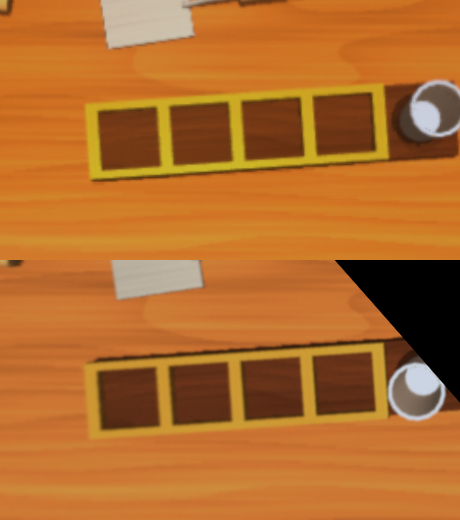

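```bash
python3 - <<'E'
from fit import *
T=rot(env.sense()['orientation']).as_matrix(); print(T.round(3))
for c in("top","scene"):
    p=env.camera(c); im,hsv=railfit(p)
    for lo in (19,21):
        m=((hsv[:,:,0]>=lo)&(hsv[:,:,0]<=32)&(hsv[:,:,1]>120)).astype(np.uint8)
        m=cv2.morphologyEx(m,cv2.MORPH_OPEN,np.ones((3,3)))
        k,l,st,_=cv2.connectedComponentsWithStats(m); i=1+st[1:,4].argmax()
        pts=np.argwhere(l==i).astype(np.float32)
        r=cv2.minAreaRect(pts); print(c,lo,st[i],'centre',520+r[0][0],-300+r[0][1],'size',r[1],'ang',r[2])
        # long-side direction
        b=cv2.boxPoints(r); e=[b[1]-b[0],b[2]-b[1]]; d=max(e,key=np.linalg.norm); d=d*np.sign(d[1]); print('yaw',np.arctan2(-d[0],d[1]))
    for nm in("board",):
        for s in env.silhouettes(nm,p)[:1]:
            cs,_=cv2.findContours(s['region'].astype(np.uint8),0,1); q=np.vstack([x[:,0] for x in cs])
            w=np.array([at_z(p,u,8)[:2] for u in q],np.float32); print('board',cv2.minAreaRect(w))
    for s in env.silhouettes("sign_gable",p)[:0]:pass
E
```

```text
[[-0.945  0.326  0.   ]
 [ 0.326  0.945 -0.   ]
 [-0.    -0.    -1.   ]]
top 19 [  71   80  304   96 9580] centre 647.7080383300781 -77.46334838867188 size (77.7020034790039, 300.2607116699219) ang 3.871255874633789
yaw 0.067566164
top 21 [  72   80  302   96 8516] centre 647.5131683349609 -77.49224853515625 size (76.50569152832031, 299.28509521484375) ang 3.9182491302490234
yaw 0.06838634
board ((458.2905578613281, 35.18302917480469), (389.5763854980469, 82.20252990722656), 89.86817169189453)
scene 19 [  71   82  303   96 8034] centre 648.9545288085938 -77.77615356445312 size (76.05570220947266, 299.5424499511719) ang 4.019582271575928
yaw 0.07015496
scene 21 [ 72 108  57  68 700] centre 660.0588073730469 -200.26470947265625 size (68.02980041503906, 52.076927185058594) ang 4.398705005645752
yaw -1.4940244
board ((461.42681884765625, 33.76005554199219), (387.95166015625, 82.76309204101562), 89.75244140625)
```

```bash
cat > go.py <<'E'
import sys; from h import *
# python3 go.py x y z yaw(angle of tool y from world x): remaining shift in tool units, turn about tool z
def go(x,y,z,a):
    s=env.sense(); T=rot(s['orientation']); M=T.as_matrix()
    b=np.arctan2(M[1,1],M[0,1]); d=(a-b+np.pi/2)%np.pi-np.pi/2
    D=R.from_euler('z',a if abs((a-b+np.pi)%(2*np.pi)-np.pi)<1.6 else a+np.pi).as_matrix()@np.array([[0,1,0],[1,0,0],[0,0,-1.]])
    rv=(T.inv()*R.from_matrix(D)).as_rotvec()
    after=D.T@(np.array([x,y,z])-s['tcp_pos']); now=M.T@(np.array([x,y,z])-s['tcp_pos'])
    print('t',round(s['time_s'],2),'tcp',s['tcp_pos'].round(1),'ang',round(b,3),'open',round(s['opening'],1),'F',s['wrist_force'].round(1),'q',s['joint_pos'].round(2))
    print('turn units',(rv/1.5).round(3),'shift now',(now/200).round(3),'shift after turn',(after/200).round(3),'mm',after.round(1))
go(*map(float,sys.argv[1:5]))
E
python3 go.py 458 100 150 0.11
```

```text
t 2.45 tcp [203.6 590.9 231.3] ang 1.239 open 85.2 F [ 0.2  0.1 -0.2] q [ 1.22  0.42  1.63 -0.    1.09 -0.02]
turn units [0.    0.    0.753] shift now [-2.002 -1.906  0.407] shift after turn [-2.579  0.995  0.407] mm [-515.9  199.    81.3]
```

Call:
step_arm --targets '[[[0, 0, 0, 0, 0, 0.1, 0], [0, 0, 0, 0, 0, 0.1, 0], [0, 0, 0, 0, 0, 0.1, 0], [0, 0, 0, 0, 0, 0.1, 0], [0, 0, 0, 0, 0, 0.1, 0], [0, 0, 0, 0, 0, 0.1, 0], [0, 0, 0, 0, 0, 0.1, 0]]]' --force 40

```text
time_s: 3.15
tcp_pos: [203.6, 590.9, 231.3]
orientation: [-0.0, 0.64, 0.769, -0.0]
wrist_force: [0.6, -0.8, -0.9]
opening: 85.6
```

```bash
python3 go.py 458 100 190 0.11
```

```text
t 3.15 tcp [203.6 590.9 231.3] ang 0.183 open 85.6 F [ 0.6 -0.8 -0.9] q [1.22 0.42 1.63 0.   1.09 1.04]
turn units [-0.     0.     0.049] shift now [-2.645  0.805  0.207] shift after turn [-2.579  0.995  0.207] mm [-515.8  199.    41.3]
```

Call:
step_arm --targets '[[[0, 0, 0, 0, 0, 0.049, 0], [-0.2, 0.077, 0.016, 0, 0, 0, 0], [-0.2, 0.077, 0.016, 0, 0, 0, 0], [-0.2, 0.077, 0.016, 0, 0, 0, 0], [-0.2, 0.077, 0.016, 0, 0, 0, 0], [-0.2, 0.077, 0.016, 0, 0, 0, 0], [-0.2, 0.077, 0.016, 0, 0, 0, 0], [-0.2, 0.077, 0.016, 0, 0, 0, 0], [-0.2, 0.077, 0.016, 0, 0, 0, 0], [-0.2, 0.077, 0.016, 0, 0, 0, 0]]]'

```text
time_s: 4.15
tcp_pos: [383.0, 241.4, 202.1]
orientation: [-0.001, 0.667, 0.745, 0.004]
wrist_force: [1.8, 0.4, 0.4]
opening: 85.3
```

```bash
python3 go.py 458 100 150 0.11
```

```text
t 4.15 tcp [383.  241.4 202.1] ang 0.111 open 85.3 F [1.8 0.4 0.4] q [0.53 0.21 2.03 0.   0.9  0.42]
turn units [ 0.004 -0.004  0.   ] shift now [-0.746  0.293  0.257] shift after turn [-0.744  0.295  0.261] mm [-148.8   59.    52.1]
```

Call:
step_arm --targets '[[[-0.15, 0.06, 0.052, 0, 0, 0, 0], [-0.15, 0.06, 0.052, 0, 0, 0, 0], [-0.15, 0.06, 0.052, 0, 0, 0, 0], [-0.15, 0.06, 0.052, 0, 0, 0, 0], [-0.15, 0.06, 0.052, 0, 0, 0, 0], [0, 0, 0, 0, 0, 0, 0]]]'

```text
time_s: 4.75
tcp_pos: [465.2, 89.5, 149.4]
orientation: [0.001, 0.669, 0.743, 0.007]
wrist_force: [0.5, 0.3, 0.7]
opening: 84.9
```

```bash
python3 go.py 458 100 63 0.11; python3 - <<'E'
from fit import *
ps=[env.camera("scene")]
print(fit(ps,"sign_gable",(458,100))[:2])
for n in("scene","wrist"):
    p=env.camera(n);cv2.imwrite(f"pics/{n}1.png",p["color"][:,:,::-1])
a=cv2.imread('pics/scene1.png');b=cv2.imread('pics/wrist1.png');cv2.imwrite('pics/c1.png',np.vstack([a[:300],b])[:600])
E
```

```text
t 4.75 tcp [465.2  89.5 149.4] ang 0.105 open 84.9 F [0.5 0.3 0.7] q [0.16 0.32 2.03 0.01 0.78 0.05]
turn units [ 0.008 -0.005 -0.003] shift now [ 0.053 -0.035  0.432] shift after turn [ 0.056 -0.03   0.432] mm [11.2 -6.  86.4]
(array([4.58279703e+02, 9.97473239e+01, 1.41716238e-01]), [np.float64(0.041764124954519644)])
```

View pics/c1.png

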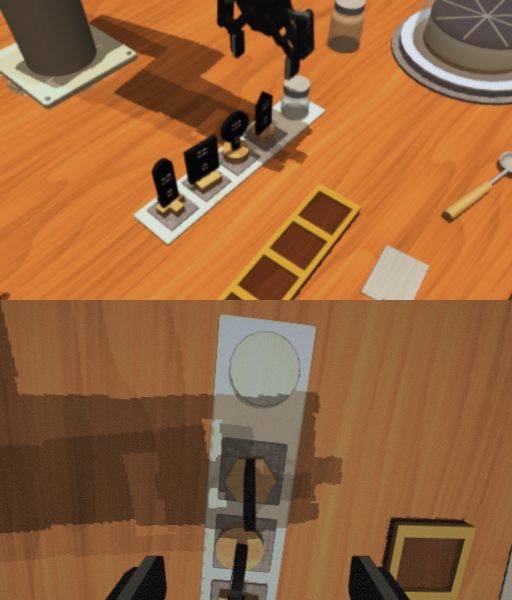

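Call:
step_arm --targets '[[[0.028, -0.015, 0, 0.008, -0.005, -0.01, 0], [0.028, -0.015, 0, 0, 0, 0, 0], [0, 0, 0, 0, 0, 0, 0]]]'

```text
time_s: 5.25
tcp_pos: [455.3, 106.3, 151.4]
orientation: [0.0, 0.66, 0.751, 0.0]
wrist_force: [-0.8, 0.1, 0.2]
opening: 85.5
```

```bash
python3 go.py 458 100 63 0.12
```

```text
t 5.25 tcp [455.3 106.3 151.4] ang 0.129 open 85.5 F [-0.8  0.1  0.2] q [0.2  0.32 2.03 0.   0.79 0.07]
turn units [ 0.    -0.     0.006] shift now [-0.033  0.009  0.442] shift after turn [-0.033  0.01   0.442] mm [-6.5  1.9 88.4]
```

Call:
step_arm --targets '[[[-0.033, 0.01, 0.05, 0, 0, 0.006, 0], [0, 0, 0.08, 0, 0, 0, 0], [0, 0, 0.08, 0, 0, 0, 0], [0, 0, 0.08, 0, 0, 0, 0], [0, 0, 0.06, 0, 0, 0, 0], [0, 0, 0.04, 0, 0, 0, 0], [0, 0, 0, 0, 0, 0, 0]]]'

```text
time_s: 5.95
tcp_pos: [458.8, 100.2, 68.6]
orientation: [0.001, 0.663, 0.749, 0.001]
wrist_force: [-1.0, -0.6, -1.0]
opening: 85.3
```

```bash
python3 go.py 458 100 63 0.12
```

```text
t 5.95 tcp [458.8 100.2  68.6] ang 0.122 open 85.3 F [-1.  -0.6 -1. ] q [ 0.19  0.48  2.06 -0.    0.6   0.07]
turn units [0.002 0.    0.001] shift now [-0.    -0.004  0.028] shift after turn [-0.    -0.004  0.028] mm [-0.1 -0.9  5.6]
```

Call:
step_arm --targets '[[[0, -0.004, 0.027, 0, 0, 0, 0.5], [0, 0, 0, 0, 0, 0, 0.8], [0, 0, 0, 0, 0, 0, 1], [0, 0, 0, 0, 0, 0, 1], [0, 0, 0, 0, 0, 0, 1], [0, 0, 0, 0, 0, 0, 1], [0, 0, 0, 0, 0, 0, 1]]]' --force 40

```text
time_s: 6.65
tcp_pos: [459.3, 100.2, 64.3]
orientation: [0.002, 0.663, 0.749, 0.002]
wrist_force: [0.4, -1.4, -1.7]
opening: 7.6
```

```bash
python3 go.py 458 100 190 0.12
```

```text
t 6.65 tcp [459.3 100.2  64.3] ang 0.122 open 7.6 F [ 0.4 -1.4 -1.7] q [ 0.19  0.48  2.07 -0.    0.59  0.07]
turn units [ 0.004 -0.     0.001] shift now [ 0.    -0.003 -0.629] shift after turn [-0.    -0.006 -0.629] mm [  -0.    -1.3 -125.7]
```

Call:
step_arm --targets '[[[0, 0, -0.03, 0, 0, 0, 1], [0, 0, -0.1, 0, 0, 0, 1], [0, 0, -0.1, 0, 0, 0, 1], [0, 0, -0.1, 0, 0, 0, 1], [0, 0, -0.1, 0, 0, 0, 1], [0, 0, -0.1, 0, 0, 0, 1], [0, 0, -0.08, 0, 0, 0, 1], [0, 0, 0, 0, 0, 0, 1]]]'

```text
time_s: 7.45
tcp_pos: [457.1, 99.8, 192.6]
orientation: [0.001, 0.663, 0.749, 0.001]
wrist_force: [0.5, 0.5, -1.8]
opening: 7.3
```

```bash
python3 go.py 655.5 -185.3 190 0.068
```

```text
t 7.45 tcp [457.1  99.8 192.6] ang 0.122 open 7.3 F [ 0.5  0.5 -1.8] q [ 0.19  0.25  2.   -0.    0.89  0.07]
turn units [ 0.003 -0.     0.036] shift now [-1.536  0.811  0.016] shift after turn [-1.49   0.893  0.013] mm [-297.9  178.6    2.6]
```

Call:
step_arm --targets '[[[0, 0, 0, 0.003, 0, 0.036, 1], [-0.15, 0.09, 0, 0, 0, 0, 1], [-0.2, 0.12, 0, 0, 0, 0, 1], [-0.2, 0.12, 0, 0, 0, 0, 1], [-0.2, 0.12, 0, 0, 0, 0, 1], [-0.2, 0.12, 0, 0, 0, 0, 1], [-0.18, 0.11, 0, 0, 0, 0, 1], [-0.1, 0.06, 0, 0, 0, 0, 1], [-0.05, 0.03, 0, 0, 0, 0, 1], [0, 0, 0, 0, 0, 0, 1]]]'

```text
time_s: 8.45
tcp_pos: [629.0, -154.1, 183.4]
orientation: [-0.004, 0.682, 0.731, -0.003]
wrist_force: [0.7, -0.0, -1.3]
opening: 7.7
```

```bash
python3 go.py 655.5 -185.3 120 0.068
```

```text
t 8.45 tcp [ 629.  -154.1  183.4] ang 0.069 open 7.7 F [ 0.7 -0.  -1.3] q [-0.26  0.51  1.6  -0.    1.03 -0.33]
turn units [-0.006 -0.002  0.001] shift now [-0.166  0.124  0.315] shift after turn [-0.165  0.122  0.317] mm [-32.9  24.3  63.4]
```

Call:
step_arm --targets '[[[-0.06, 0.045, 0.03, -0.006, -0.002, 0, 1], [-0.06, 0.045, 0.08, 0, 0, 0, 1], [-0.035, 0.027, 0.08, 0, 0, 0, 1], [0, 0, 0.08, 0, 0, 0, 1], [0, 0, 0.04, 0, 0, 0, 1], [0, 0, 0, 0, 0, 0, 1]]]'

```text
time_s: 9.05
tcp_pos: [652.5, -179.7, 115.0]
orientation: [-0.002, 0.681, 0.733, -0.001]
wrist_force: [-0.2, -0.2, -0.9]
opening: 7.6
```

```bash
python3 go.py 655.5 -185.3 64 0.068; python3 - <<'E'
from fit import *
p=env.camera("scene")
v,c,_=fit([p],"sign_gable",(655,-185),z=env.sense()['tcp_pos'][2]-52.3); print(v,c)
E
```

```text
t 9.05 tcp [ 652.5 -179.7  115. ] ang 0.074 open 7.6 F [-0.2 -0.2 -0.9] q [-0.29  0.63  1.57  0.    0.94 -0.36]
turn units [-0.003 -0.001  0.004] shift now [-0.03   0.014  0.255] shift after turn [-0.029  0.013  0.255] mm [-5.8  2.6 51. ]
[ 6.51349354e+02 -1.80038901e+02  1.28880476e-01] [np.float64(0.38347730750231923)]
```

Call:
step_arm --targets '[[[-0.03, 0.014, 0.03, -0.003, 0, 0.004, 1], [0, 0, 0.06, 0, 0, 0, 1], [0, 0, 0.06, 0, 0, 0, 1], [0, 0, 0.04, 0, 0, 0, 1], [0, 0, 0.02, 0, 0, 0, 1], [0, 0, 0.02, 0, 0, 0, 1], [0, 0, 0, 0, 0, 0, 1], [0, 0, 0, 0, 0, 0, 1]]]'

```text
time_s: 9.95
tcp_pos: [657.8, -186.1, 68.1]
orientation: [0.002, 0.683, 0.731, 0.002]
wrist_force: [-0.3, -1.1, -0.9]
opening: 7.2
```

```bash
python3 go.py 655.5 -185.3 64 0.068
```

```text
t 9.95 tcp [ 657.8 -186.1   68.1] ang 0.067 open 7.2 F [-0.3 -1.1 -0.9] q [-0.29  0.7   1.58  0.    0.86 -0.36]
turn units [ 0.003 -0.    -0.   ] shift now [ 0.005 -0.011  0.021] shift after turn [ 0.005 -0.011  0.021] mm [ 0.9 -2.2  4.1]
```

Call:
step_arm --targets '[[[0.005, -0.01, 0.006, 0.003, 0, 0, 1], [0, 0, 0.006, 0, 0, 0, 1], [0, 0, 0.006, 0, 0, 0, 1], [0, 0, 0.004, 0, 0, 0, 1]]]'

```text
time_s: 10.35
tcp_pos: [656.3, -185.3, 64.7]
orientation: [0.001, 0.683, 0.731, 0.001]
wrist_force: [-0.1, -0.3, -1.4]
opening: 7.1
```

```bash
python3 go.py 655.5 -185.3 64 0.068;  python3 - <<'E'
from h import *
cv2.imwrite("pics/p2.png",cv2.resize(env.camera("scene")["color"][250:,100:300,::-1],None,fx=4,fy=4))
E
```

```text
t 10.35 tcp [ 656.3 -185.3   64.7] ang 0.067 open 7.1 F [-0.1 -0.3 -1.4] q [-0.29  0.7   1.58  0.    0.86 -0.36]
turn units [ 0.001  0.    -0.   ] shift now [ 0.    -0.004  0.003] shift after turn [ 0.    -0.004  0.003] mm [ 0.  -0.8  0.7]
```

View pics/p2.png

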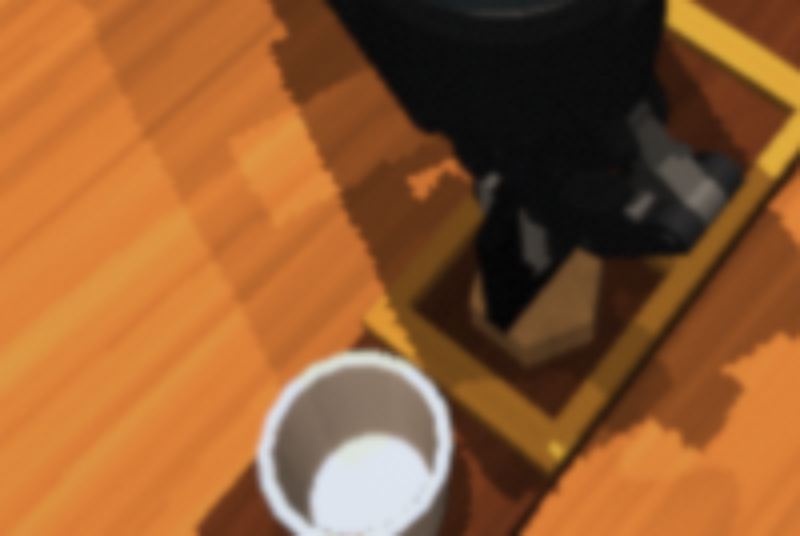

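The foot is centred in the end pocket (crop 535,310). I'll lower until I feel contact.

Call:
step_arm --targets '[[[0, -0.003, 0.004, 0, 0, 0, 1], [0, 0, 0.004, 0, 0, 0, 1], [0, 0, 0.004, 0, 0, 0, 1]]]'

```text
time_s: 10.7
tcp_pos: [656.1, -185.4, 64.0]
orientation: [0.001, 0.683, 0.731, 0.001]
wrist_force: [-2.9, 0.8, 5.5]
opening: 7.3
```

```bash
python3 go.py 655.5 -185.3 64 0.068
```

```text
t 10.7 tcp [ 656.1 -185.4   64. ] ang 0.067 open 7.3 F [-2.9  0.8  5.5] q [-0.29  0.71  1.58  0.    0.85 -0.36]
turn units [ 0.002  0.    -0.   ] shift now [ 0.001 -0.003  0.   ] shift after turn [ 0.001 -0.003  0.   ] mm [ 0.1 -0.5  0. ]
```

Call:
step_arm --targets '[[[0, 0, 0, 0, 0, 0, 0.8], [0, 0, 0, 0, 0, 0, 0.4], [0, 0, 0, 0, 0, 0, 0], [0, 0, 0, 0, 0, 0, 0], [0, 0, -0.05, 0, 0, 0, 0], [0, 0, -0.15, 0, 0, 0, 0], [0, 0, -0.15, 0, 0, 0, 0], [0, 0, -0.15, 0, 0, 0, 0], [0, 0, -0.1, 0, 0, 0, 0], [0, 0, 0, 0, 0, 0, 0]]]'

```text
time_s: 11.7
tcp_pos: [655.8, -185.4, 190.7]
orientation: [0.001, 0.683, 0.731, 0.001]
wrist_force: [0.8, -0.9, 0.9]
opening: 85.2
```

```bash
python3 go.py 454.5 33.1 155 -0.08; python3 - <<'E'
from fit import *
p=env.camera("scene")
v,c,_=fit([p],"sign_gable",(655,-185)); print(v,c)
p=env.camera("top")
v,c,_=fit([p],"sign_gable",(655,-185)); print(v,c)
E
```

```text
t 11.7 tcp [ 655.8 -185.4  190.7] ang 0.067 open 85.2 F [ 0.8 -0.9  0.9] q [-0.29  0.55  1.53  0.    1.06 -0.36]
turn units [0.002 0.    0.098] shift now [ 1.158 -0.931  0.175] shift after turn [ 1.009 -1.091  0.178] mm [ 201.8 -218.1   35.7]
[ 6.55908602e+02 -1.85565357e+02  8.50424585e-02] [np.float64(0.04748186328493098)]
[ 6.55542389e+02 -1.86531728e+02  5.27593825e-02] [np.float64(0.05258852401542591)]
```

Call:
step_arm --targets '[[[0, 0, 0, 0.002, 0, 0.098, 0], [0.1, -0.11, 0, 0, 0, 0, 0], [0.17, -0.184, 0.02, 0, 0, 0, 0], [0.17, -0.184, 0.02, 0, 0, 0, 0], [0.17, -0.184, 0.02, 0, 0, 0, 0], [0.17, -0.184, 0.02, 0, 0, 0, 0], [0.17, -0.184, 0.02, 0, 0, 0, 0], [0.1, -0.11, 0.02, 0, 0, 0, 0], [0.05, -0.055, 0, 0, 0, 0, 0], [0, 0, 0, 0, 0, 0, 0]]]'

```text
time_s: 12.9
tcp_pos: [420.5, 56.0, 150.3]
orientation: [-0.012, 0.738, 0.675, -0.012]
wrist_force: [0.4, -0.3, -0.2]
opening: 85.4
```

```bash
python3 go.py 454.5 33.1 150 -0.08
```

```text
t 12.9 tcp [420.5  56.  150.3] ang -0.088 open 85.4 F [ 0.4 -0.3 -0.2] q [0.1  0.28 2.1  0.01 0.8  0.18]
turn units [-0.023  0.    -0.006] shift now [-0.099  0.179 -0.005] shift after turn [-0.1    0.179  0.001] mm [-20.1  35.7   0.3]
```

Call:
step_arm --targets '[[[-0.035, 0.06, 0, -0.023, 0, -0.006, 0], [-0.035, 0.06, 0, 0, 0, 0, 0], [-0.02, 0.04, 0, 0, 0, 0, 0], [0, 0, 0, 0, 0, 0, 0], [0, 0, 0, 0, 0, 0, 0]]]'

```text
time_s: 13.4
tcp_pos: [453.1, 32.8, 147.6]
orientation: [-0.001, 0.735, 0.678, -0.002]
wrist_force: [-0.3, -0.7, -0.7]
opening: 85.8
```

```bash
python3 go.py 454.5 33.1 63 -0.08
```

```text
t 13.4 tcp [453.1  32.8 147.6] ang -0.08 open 85.8 F [-0.3 -0.7 -0.7] q [ 0.05  0.31  2.06 -0.    0.78  0.13]
turn units [-0.003  0.001 -0.   ] shift now [0.003 0.008 0.423] shift after turn [0.002 0.007 0.423] mm [ 0.4  1.4 84.6]
```

Call:
step_arm --targets '[[[0.002, 0.007, 0.05, -0.003, 0, 0, 0], [0, 0, 0.08, 0, 0, 0, 0], [0, 0, 0.08, 0, 0, 0, 0], [0, 0, 0.08, 0, 0, 0, 0], [0, 0, 0.06, 0, 0, 0, 0], [0, 0, 0.04, 0, 0, 0, 0], [0, 0, 0.015, 0, 0, 0, 0], [0, 0, 0, 0, 0, 0, 0]]]'

```text
time_s: 14.2
tcp_pos: [453.5, 33.1, 60.4]
orientation: [0.0, 0.735, 0.678, -0.001]
wrist_force: [-0.8, -0.6, -1.0]
opening: 85.7
```

```bash
python3 go.py 454.5 33.1 63 -0.08
```

```text
t 14.2 tcp [453.5  33.1  60.4] ang -0.082 open 85.7 F [-0.8 -0.6 -1. ] q [ 0.05  0.48  2.1  -0.    0.57  0.13]
turn units [-0.     0.001 -0.001] shift now [ 0.001  0.005 -0.013] shift after turn [ 0.001  0.005 -0.013] mm [ 0.1  1.  -2.6]
```

Call:
step_arm --targets '[[[0, 0.005, -0.013, 0, 0, 0, 0.5], [0, 0, 0, 0, 0, 0, 0.8], [0, 0, 0, 0, 0, 0, 1], [0, 0, 0, 0, 0, 0, 1], [0, 0, 0, 0, 0, 0, 1], [0, 0, 0, 0, 0, 0, 1], [0, 0, 0, 0, 0, 0, 1]]]'

```text
time_s: 14.9
tcp_pos: [456.0, 33.1, 65.1]
orientation: [0.001, 0.735, 0.678, 0.001]
wrist_force: [-0.2, -0.0, -1.2]
opening: 7.5
```

```bash
python3 go.py 454.5 33.1 190 -0.08
```

```text
t 14.9 tcp [456.   33.1  65.1] ang -0.082 open 7.5 F [-0.2 -0.  -1.2] q [ 0.05  0.47  2.09 -0.    0.58  0.13]
turn units [ 0.002  0.    -0.001] shift now [-0.001 -0.005 -0.625] shift after turn [-0.001 -0.007 -0.625] mm [-1.000e-01 -1.500e+00 -1.249e+02]
```

Gripped, with TCP at z 65.1. Lifting now.

Call:
step_arm --targets '[[[0, 0, -0.03, 0, 0, 0, 1], [0, 0, -0.1, 0, 0, 0, 1], [0, 0, -0.1, 0, 0, 0, 1], [0, 0, -0.1, 0, 0, 0, 1], [0, 0, -0.1, 0, 0, 0, 1], [0, 0, -0.1, 0, 0, 0, 1], [0, 0, -0.09, 0, 0, 0, 1], [0, 0, 0, 0, 0, 0, 1]]]'

```text
time_s: 15.7
tcp_pos: [453.9, 33.1, 194.9]
orientation: [0.0, 0.735, 0.678, -0.0]
wrist_force: [0.2, 1.1, -1.2]
opening: 7.5
```

```bash
python3 go.py 650.6 -113.4 190 0.068
```

```text
t 15.7 tcp [453.9  33.1 194.9] ang -0.082 open 7.5 F [ 0.2  1.1 -1.2] q [ 0.05  0.23  2.02 -0.    0.89  0.13]
turn units [-0.     0.001 -0.1  ] shift now [-0.65   1.04   0.025] shift after turn [-0.798  0.931  0.025] mm [-159.5  186.3    4.9]
```

Call:
step_arm --targets '[[[0, 0, 0, 0, 0, -0.1, 1], [-0.06, 0.07, 0, 0, 0, 0, 1], [-0.13, 0.15, 0, 0, 0, 0, 1], [-0.13, 0.15, 0, 0, 0, 0, 1], [-0.13, 0.15, 0, 0, 0, 0, 1], [-0.13, 0.15, 0, 0, 0, 0, 1], [-0.12, 0.14, 0, 0, 0, 0, 1], [-0.08, 0.09, 0, 0, 0, 0, 1], [-0.03, 0.035, 0, 0, 0, 0, 1], [0, 0, 0, 0, 0, 0, 1]]]'

```text
time_s: 16.7
tcp_pos: [658.4, -127.7, 184.0]
orientation: [-0.003, 0.689, 0.725, -0.003]
wrist_force: [0.2, -0.1, -1.8]
opening: 7.1
```

```bash
python3 go.py 650.6 -113.4 120 0.068
```

```text
t 16.7 tcp [ 658.4 -127.7  184. ] ang 0.051 open 7.1 F [ 0.2 -0.1 -1.8] q [-0.21  0.54  1.55 -0.    1.06 -0.26]
turn units [-0.006  0.    -0.011] shift now [ 0.074 -0.033  0.32 ] shift after turn [ 0.074 -0.034  0.32 ] mm [14.8 -6.8 64. ]
```

Call:
step_arm --targets '[[[0.037, -0.017, 0, -0.006, 0, -0.011, 1], [0.037, -0.017, 0.02, 0, 0, 0, 1], [0, 0, 0.08, 0, 0, 0, 1], [0, 0, 0.08, 0, 0, 0, 1], [0, 0, 0.08, 0, 0, 0, 1], [0, 0, 0.04, 0, 0, 0, 1], [0, 0, 0, 0, 0, 0, 1]]]'

```text
time_s: 17.4
tcp_pos: [644.2, -107.6, 116.7]
orientation: [-0.003, 0.682, 0.732, -0.001]
wrist_force: [-0.3, 0.6, -0.5]
opening: 7.4
```

```bash
python3 go.py 650.6 -113.4 65 0.068
```

```text
t 17.4 tcp [ 644.2 -107.6  116.7] ang 0.071 open 7.4 F [-0.3  0.6 -0.5] q [-0.18  0.6   1.63  0.    0.92 -0.26]
turn units [-0.004 -0.002  0.002] shift now [-0.032  0.031  0.258] shift after turn [-0.031  0.03   0.258] mm [-6.2  6.  51.7]
```

Call:
step_arm --targets '[[[-0.02, 0.02, 0.02, -0.004, -0.002, 0.002, 1], [-0.006, 0.006, 0.05, 0, 0, 0, 1], [0, 0, 0.06, 0, 0, 0, 1], [0, 0, 0.05, 0, 0, 0, 1], [0, 0, 0.02, 0, 0, 0, 1], [0, 0, 0.015, 0, 0, 0, 1], [0, 0, 0, 0, 0, 0, 1], [0, 0, 0, 0, 0, 0, 1]]]'

```text
time_s: 18.2
tcp_pos: [651.1, -113.2, 70.2]
orientation: [0.001, 0.683, 0.73, 0.0]
wrist_force: [0.5, -0.4, -1.1]
opening: 7.8
```

```bash
python3 go.py 650.6 -113.4 65 0.068
```

```text
t 18.2 tcp [ 651.1 -113.2   70.2] ang 0.067 open 7.8 F [ 0.5 -0.4 -1.1] q [-0.19  0.67  1.63 -0.    0.84 -0.26]
turn units [ 0.002  0.001 -0.001] shift now [-0.001 -0.002  0.026] shift after turn [-0.001 -0.002  0.026] mm [-0.1 -0.5  5.2]
```

Call:
step_arm --targets '[[[0, -0.002, 0.006, 0.002, 0, 0, 1], [0, 0, 0.006, 0, 0, 0, 1], [0, 0, 0.006, 0, 0, 0, 1], [0, 0, 0.005, 0, 0, 0, 1], [0, 0, 0.004, 0, 0, 0, 1], [0, 0, 0.004, 0, 0, 0, 1]]]'

```text
time_s: 18.8
tcp_pos: [651.6, -113.4, 65.1]
orientation: [0.001, 0.683, 0.73, -0.0]
wrist_force: [-0.6, 0.6, -1.6]
opening: 7.5
```

```bash
python3 go.py 650.6 -113.4 65 0.068
```

```text
t 18.8 tcp [ 651.6 -113.4   65.1] ang 0.067 open 7.5 F [-0.6  0.6 -1.6] q [-0.19  0.68  1.63 -0.    0.83 -0.26]
turn units [ 0.001  0.001 -0.001] shift now [ 0.    -0.005  0.   ] shift after turn [ 0.    -0.005  0.   ] mm [ 0.  -1.   0.1]
```

Call:
step_arm --targets '[[[0, -0.004, 0.004, 0, 0, 0, 1], [0, 0, 0.004, 0, 0, 0, 1], [0, 0, 0.003, 0, 0, 0, 1]]]'

```text
time_s: 19.1
tcp_pos: [651.6, -113.4, 64.9]
orientation: [0.002, 0.683, 0.73, 0.0]
wrist_force: [-2.4, 0.6, 3.8]
opening: 7.6
```

```bash
python3 go.py 650.6 -113.4 65 0.068
```

```text
t 19.1 tcp [ 651.6 -113.4   64.9] ang 0.067 open 7.6 F [-2.4  0.6  3.8] q [-0.19  0.68  1.63 -0.    0.83 -0.26]
turn units [ 0.002  0.001 -0.001] shift now [ 0.001 -0.005 -0.001] shift after turn [ 0.001 -0.005 -0.001] mm [ 0.1 -1.  -0.1]
```

In contact. Releasing and lifting.

Call:
step_arm --targets '[[[0, 0, 0, 0, 0, 0, 0.8], [0, 0, 0, 0, 0, 0, 0.4], [0, 0, 0, 0, 0, 0, 0], [0, 0, 0, 0, 0, 0, 0], [0, 0, -0.05, 0, 0, 0, 0], [0, 0, -0.15, 0, 0, 0, 0], [0, 0, -0.15, 0, 0, 0, 0], [0, 0, -0.15, 0, 0, 0, 0], [0, 0, -0.1, 0, 0, 0, 0], [0, 0, 0, 0, 0, 0, 0]]]'

```text
time_s: 20.1
tcp_pos: [651.0, -113.2, 191.0]
orientation: [0.002, 0.683, 0.73, 0.0]
wrist_force: [-0.0, 1.1, 0.1]
opening: 85.5
```

```bash
python3 go.py 456.5 -41.8 155 -0.11; python3 - <<'E'
from fit import *
ps=[env.camera("scene"),env.camera("top")]
for p in ps:
  v,c,_=fit([p],"sign_round",(651,-113)); print(v,c)
v,c,_=fit(ps,"sign_square",(456,-42)); print(v,c)
E
```

```text
t 20.1 tcp [ 651.  -113.2  191. ] ang 0.067 open 85.5 F [-0.   1.1  0.1] q [-0.19  0.52  1.58 -0.    1.04 -0.26]
turn units [0.002 0.001 0.118] shift now [ 0.422 -0.947  0.176] shift after turn [ 0.248 -1.006  0.18 ] mm [  49.6 -201.2   36. ]
[ 6.51015266e+02 -1.13068604e+02  7.65776488e-02] [np.float64(0.044450798028893845)]
[ 6.51e+02 -1.13e+02 -1.50e-01] []
[ 4.56899239e+02 -4.25954873e+01 -1.10463743e-01] [np.float64(0.11151592344110228), np.float64(0.11577758295117346)]
```

Call:
step_arm --targets '[[[0, 0, 0, 0.002, 0, 0.098, 0], [0.01, -0.04, 0, 0, 0, 0.02, 0], [0.03, -0.12, 0.02, 0, 0, 0, 0], [0.037, -0.15, 0.03, 0, 0, 0, 0], [0.037, -0.15, 0.03, 0, 0, 0, 0], [0.037, -0.15, 0.03, 0, 0, 0, 0], [0.037, -0.15, 0.03, 0, 0, 0, 0], [0.025, -0.1, 0.02, 0, 0, 0, 0], [0.01, -0.04, 0, 0, 0, 0, 0], [0, 0, 0, 0, 0, 0, 0]]]'

```text
time_s: 21.4
tcp_pos: [462.0, -44.9, 144.0]
orientation: [-0.01, 0.747, 0.664, -0.009]
wrist_force: [1.0, -0.4, -0.2]
opening: 85.4
```

```bash
python3 go.py 456.6 -42.1 150 -0.11
```

```text
t 21.4 tcp [462.  -44.9 144. ] ang -0.118 open 85.4 F [ 1.  -0.4 -0.2] q [-0.12  0.34  2.02 -0.    0.81 -0.  ]
turn units [-0.018  0.    -0.005] shift now [ 0.011 -0.029 -0.029] shift after turn [ 0.011 -0.028 -0.03 ] mm [ 2.2 -5.7 -6. ]
```

Call:
step_arm --targets '[[[0, 0, 0, -0.01, 0, 0, 0], [0, 0, 0, 0, 0, 0, 0]]]'

```text
time_s: 21.6
tcp_pos: [464.1, -45.4, 144.1]
orientation: [-0.003, 0.748, 0.664, -0.003]
wrist_force: [-0.2, -0.5, 0.3]
opening: 85.5
```

```bash
python3 go.py 456.6 -42.1 64 -0.11
```

```text
t 21.6 tcp [464.1 -45.4 144.1] ang -0.118 open 85.5 F [-0.2 -0.5  0.3] q [-0.12  0.33  2.03 -0.    0.79 -0.  ]
turn units [-0.006  0.001 -0.005] shift now [ 0.012 -0.036  0.401] shift after turn [ 0.012 -0.039  0.401] mm [ 2.5 -7.9 80.1]
```

Call:
step_arm --targets '[[[0.012, -0.039, 0, -0.006, 0, -0.005, 0], [0, 0, 0.06, 0, 0, 0, 0], [0, 0, 0.08, 0, 0, 0, 0], [0, 0, 0.08, 0, 0, 0, 0], [0, 0, 0.07, 0, 0, 0, 0], [0, 0, 0.05, 0, 0, 0, 0], [0, 0, 0.02, 0, 0, 0, 0], [0, 0, 0, 0, 0, 0, 0]]]'

```text
time_s: 22.4
tcp_pos: [459.5, -42.9, 67.3]
orientation: [0.002, 0.745, 0.667, 0.001]
wrist_force: [0.2, 0.5, 0.4]
opening: 85.3
```

```bash
python3 go.py 456.6 -42.1 64 -0.11
```

```text
t 22.4 tcp [459.5 -42.9  67.3] ang -0.111 open 85.3 F [0.2 0.5 0.4] q [-0.12  0.47  2.08 -0.    0.58 -0.01]
turn units [ 0.003  0.001 -0.   ] shift now [ 0.002 -0.015  0.016] shift after turn [ 0.002 -0.015  0.016] mm [ 0.4 -3.   3.3]
```

Call:
step_arm --targets '[[[0.002, -0.015, 0.018, 0.002, 0, 0, 0.2], [0, 0, 0, 0, 0, 0, 0.6], [0, 0, 0, 0, 0, 0, 1], [0, 0, 0, 0, 0, 0, 1], [0, 0, 0, 0, 0, 0, 1], [0, 0, 0, 0, 0, 0, 1], [0, 0, 0, 0, 0, 0, 1], [0, 0, 0, 0, 0, 0, 1]]]'

```text
time_s: 23.2
tcp_pos: [457.6, -42.2, 65.1]
orientation: [0.002, 0.745, 0.667, 0.001]
wrist_force: [-0.6, -0.8, -1.3]
opening: 7.5
```

```bash
python3 go.py 456.6 -42.1 190 -0.11
```

```text
t 23.2 tcp [457.6 -42.2  65.1] ang -0.11 open 7.5 F [-0.6 -0.8 -1.3] q [-0.12  0.47  2.09 -0.    0.58 -0.01]
turn units [ 0.004  0.001 -0.   ] shift now [-0.001 -0.002 -0.625] shift after turn [ 0.    -0.005 -0.625] mm [   0.    -1.  -124.9]
```

Call:
step_arm --targets '[[[0, 0, -0.03, 0, 0, 0, 1], [0, 0, -0.1, 0, 0, 0, 1], [0, 0, -0.1, 0, 0, 0, 1], [0, 0, -0.1, 0, 0, 0, 1], [0, 0, -0.1, 0, 0, 0, 1], [0, 0, -0.1, 0, 0, 0, 1], [0, 0, -0.09, 0, 0, 0, 1], [0, 0, 0, 0, 0, 0, 1]]]'

```text
time_s: 24.0
tcp_pos: [455.5, -41.9, 195.1]
orientation: [0.001, 0.745, 0.667, 0.001]
wrist_force: [0.1, -0.9, -0.6]
opening: 7.4
```

```bash
python3 go.py 645.8 -41.6 190 0.068
```

```text
t 24.0 tcp [455.5 -41.9 195.1] ang -0.111 open 7.4 F [ 0.1 -0.9 -0.6] q [-0.12  0.23  2.02 -0.    0.89 -0.01]
turn units [ 0.002  0.001 -0.119] shift now [0.106 0.945 0.028] shift after turn [-0.063  0.949  0.026] mm [-12.6 189.8   5.1]
```

Call:
step_arm --targets '[[[0, 0, 0, 0.002, 0, -0.09, 1], [0, 0, 0, 0, 0, -0.03, 1], [-0.005, 0.06, 0, 0, 0, 0, 1], [-0.01, 0.13, 0, 0, 0, 0, 1], [-0.01, 0.15, 0, 0, 0, 0, 1], [-0.01, 0.15, 0, 0, 0, 0, 1], [-0.01, 0.15, 0, 0, 0, 0, 1], [-0.01, 0.12, 0, 0, 0, 0, 1], [-0.005, 0.05, 0, 0, 0, 0, 1], [0, 0, 0, 0, 0, 0, 1]]]'

```text
time_s: 25.0
tcp_pos: [624.3, -41.5, 186.7]
orientation: [-0.002, 0.684, 0.73, -0.003]
wrist_force: [-0.4, 0.6, -0.8]
opening: 7.3
```

```bash
python3 go.py 645.8 -41.6 120 0.068
```

```text
t 25.0 tcp [624.3 -41.5 186.7] ang 0.066 open 7.3 F [-0.4  0.6 -0.8] q [-0.08  0.48  1.66 -0.    1.01 -0.15]
turn units [-0.005 -0.    -0.002] shift now [-0.007  0.11   0.333] shift after turn [-0.008  0.107  0.334] mm [-1.5 21.4 66.7]
```

Call:
step_arm --targets '[[[0, 0.05, 0, -0.005, 0, 0, 1], [0, 0.04, 0.04, 0, 0, 0, 1], [0, 0.015, 0.08, 0, 0, 0, 1], [0, 0, 0.08, 0, 0, 0, 1], [0, 0, 0.07, 0, 0, 0, 1], [0, 0, 0.04, 0, 0, 0, 1], [0, 0, 0, 0, 0, 0, 1]]]'

```text
time_s: 25.7
tcp_pos: [642.1, -39.8, 117.1]
orientation: [-0.002, 0.684, 0.729, -0.002]
wrist_force: [-0.5, -0.2, -0.9]
opening: 7.3
```

```bash
python3 go.py 645.8 -41.6 65 0.068
```

```text
t 25.7 tcp [642.1 -39.8 117.1] ang 0.064 open 7.3 F [-0.5 -0.2 -0.9] q [-0.08  0.59  1.65  0.    0.9  -0.14]
turn units [-0.003 -0.001 -0.003] shift now [-0.01   0.019  0.26 ] shift after turn [-0.01   0.018  0.261] mm [-2.   3.5 52.1]
```

Call:
step_arm --targets '[[[-0.01, 0.016, 0.02, -0.003, 0, -0.003, 1], [0, 0, 0.05, 0, 0, 0, 1], [0, 0, 0.06, 0, 0, 0, 1], [0, 0, 0.05, 0, 0, 0, 1], [0, 0, 0.025, 0, 0, 0, 1], [0, 0, 0.015, 0, 0, 0, 1], [0, 0, 0, 0, 0, 0, 1], [0, 0, 0, 0, 0, 0, 1]]]'

```text
time_s: 26.5
tcp_pos: [646.4, -41.9, 70.0]
orientation: [0.0, 0.682, 0.731, 0.001]
wrist_force: [0.6, 0.2, -1.5]
opening: 8.0
```

```bash
python3 go.py 645.8 -41.6 65 0.068
```

```text
t 26.5 tcp [646.4 -41.9  70. ] ang 0.069 open 8.0 F [ 0.6  0.2 -1.5] q [-0.08  0.66  1.66  0.    0.82 -0.15]
turn units [ 0.001 -0.     0.001] shift now [ 0.001 -0.003  0.025] shift after turn [ 0.001 -0.003  0.025] mm [ 0.3 -0.5  5. ]
```

Call:
step_arm --targets '[[[0, -0.002, 0.006, 0.001, 0, 0, 1], [0, 0, 0.006, 0, 0, 0, 1], [0, 0, 0.006, 0, 0, 0, 1], [0, 0, 0.005, 0, 0, 0, 1], [0, 0, 0.004, 0, 0, 0, 1], [0, 0, 0.004, 0, 0, 0, 1], [0, 0, 0.004, 0, 0, 0, 1]]]'

```text
time_s: 27.2
tcp_pos: [647.1, -41.9, 64.9]
orientation: [0.001, 0.682, 0.731, 0.001]
wrist_force: [-5.1, 1.6, 12.5]
opening: 7.7
```

```bash
python3 go.py 645.8 -41.6 65 0.068
```

```text
t 27.2 tcp [647.1 -41.9  64.9] ang 0.069 open 7.7 F [-5.1  1.6 12.5] q [-0.08  0.67  1.66  0.    0.81 -0.15]
turn units [ 0.002 -0.     0.001] shift now [ 0.002 -0.006 -0.001] shift after turn [ 0.002 -0.006 -0.   ] mm [ 0.4 -1.3 -0.1]
```

In contact. Releasing.

Call:
step_arm --targets '[[[0, 0, 0, 0, 0, 0, 0.8], [0, 0, 0, 0, 0, 0, 0.4], [0, 0, 0, 0, 0, 0, 0], [0, 0, 0, 0, 0, 0, 0], [0, 0, -0.05, 0, 0, 0, 0], [0, 0, -0.15, 0, 0, 0, 0], [0, 0, -0.15, 0, 0, 0, 0], [0, 0, -0.15, 0, 0, 0, 0], [0, 0, -0.1, 0, 0, 0, 0], [0, 0, 0, 0, 0, 0, 0]]]'

```text
time_s: 28.2
tcp_pos: [647.0, -42.0, 191.7]
orientation: [0.001, 0.682, 0.731, 0.001]
wrist_force: [-0.1, 0.5, 0.5]
opening: 85.2
```

```bash
python3 go.py 454.5 -112 155 0.03; python3 - <<'E'
from fit import *
ps=[env.camera("scene"),env.camera("top")]
for p in ps:
  v,c,_=fit([p],"sign_square",(646,-42)); print(v,c)
v,c,_=fit(ps,"sign_arch",(456,-112)); print(v,c)
E
```

```text
t 28.2 tcp [647.  -42.  191.7] ang 0.069 open 85.2 F [-0.1  0.5  0.5] q [-0.08  0.5   1.61  0.    1.03 -0.15]
turn units [ 0.002 -0.     0.026] shift now [-0.283 -0.985  0.181] shift after turn [-0.321 -0.972  0.184] mm [ -64.2 -194.5   36.7]
[ 6.46153294e+02 -4.11376501e+01  5.24245080e-02] [np.float64(0.06724608293004153)]
[ 6.46e+02 -4.20e+01 -1.50e-01] []
[ 4.55589649e+02 -1.12702428e+02  2.44931825e-02] [np.float64(0.043755324782979055)]
```

Call:
step_arm --targets '[[[0, 0, 0, 0.002, 0, 0.026, 0], [-0.013, -0.04, 0, 0, 0, 0, 0], [-0.04, -0.12, 0.02, 0, 0, 0, 0], [-0.05, -0.15, 0.03, 0, 0, 0, 0], [-0.05, -0.15, 0.03, 0, 0, 0, 0], [-0.05, -0.15, 0.03, 0, 0, 0, 0], [-0.045, -0.135, 0.02, 0, 0, 0, 0], [-0.03, -0.09, 0.01, 0, 0, 0, 0], [-0.012, -0.035, 0, 0, 0, 0, 0], [0, 0, 0, 0, 0, 0, 0]]]'

```text
time_s: 29.5
tcp_pos: [456.6, -106.4, 151.3]
orientation: [-0.01, 0.694, 0.72, -0.007]
wrist_force: [0.2, -0.1, 0.3]
opening: 85.1
```

Call:
step_arm --targets '[[[0, 0, 0, 0, 0, 0, 0]]]'

```text
time_s: 29.6
tcp_pos: [457.1, -106.5, 151.3]
orientation: [-0.01, 0.694, 0.72, -0.007]
wrist_force: [-0.2, -0.3, -0.4]
opening: 85.3
```

```bash
python3 go.py 454.8 -112.2 64 0.03
```

```text
t 29.6 tcp [ 457.1 -106.5  151.3] ang 0.038 open 85.3 F [-0.2 -0.3 -0.4] q [-0.25  0.33  2.01 -0.    0.82 -0.29]
turn units [-0.016 -0.003  0.005] shift now [-0.03  -0.003  0.437] shift after turn [-0.028 -0.013  0.437] mm [-5.7 -2.5 87.3]
```

Call:
step_arm --targets '[[[-0.028, -0.013, 0, -0.016, -0.003, 0.005, 0], [0, 0, 0.06, 0, 0, 0, 0], [0, 0, 0.08, 0, 0, 0, 0], [0, 0, 0.08, 0, 0, 0, 0], [0, 0, 0.08, 0, 0, 0, 0], [0, 0, 0.06, 0, 0, 0, 0], [0, 0, 0.03, 0, 0, 0, 0], [0, 0, 0, 0, 0, 0, 0]]]'

```text
time_s: 30.4
tcp_pos: [462.8, -110.7, 67.7]
orientation: [0.002, 0.695, 0.719, 0.002]
wrist_force: [-0.4, -0.2, 0.4]
opening: 85.2
```

```bash
python3 go.py 454.8 -112.2 64 0.03
```

```text
t 30.4 tcp [ 462.8 -110.7   67.7] ang 0.035 open 85.2 F [-0.4 -0.2  0.4] q [-0.26  0.48  2.05  0.    0.6  -0.3 ]
turn units [0.004 0.001 0.003] shift now [-0.006 -0.041  0.019] shift after turn [-0.006 -0.04   0.019] mm [-1.2 -8.1  3.7]
```

Call:
step_arm --targets '[[[-0.006, -0.03, 0.01, 0.004, 0, 0.003, 0], [0, -0.008, 0.006, 0, 0, 0, 0], [0, 0, 0, 0, 0, 0, 0]]]'

```text
time_s: 30.7
tcp_pos: [455.5, -112.3, 64.9]
orientation: [0.0, 0.696, 0.718, -0.0]
wrist_force: [0.2, -0.1, 0.3]
opening: 85.3
```

```bash
python3 go.py 454.8 -112.2 64 0.03
```

```text
t 30.7 tcp [ 455.5 -112.3   64.9] ang 0.03 open 85.3 F [ 0.2 -0.1  0.3] q [-0.27  0.48  2.06 -0.    0.59 -0.3 ]
turn units [0.    0.001 0.   ] shift now [ 0.001 -0.003  0.004] shift after turn [ 0.001 -0.003  0.004] mm [ 0.2 -0.7  0.9]
```

Call:
step_arm --targets '[[[0, 0, 0, 0, 0, 0, 0.3], [0, 0, 0, 0, 0, 0, 0.7], [0, 0, 0, 0, 0, 0, 1], [0, 0, 0, 0, 0, 0, 1], [0, 0, 0, 0, 0, 0, 1], [0, 0, 0, 0, 0, 0, 1], [0, 0, 0, 0, 0, 0, 1]]]'

```text
time_s: 31.4
tcp_pos: [456.3, -112.7, 66.2]
orientation: [0.002, 0.696, 0.718, 0.0]
wrist_force: [0.3, 0.2, -0.7]
opening: 7.9
```

```bash
python3 go.py 454.8 -112.2 190 0.03
```

```text
t 31.4 tcp [ 456.3 -112.7   66.2] ang 0.03 open 7.9 F [ 0.3  0.2 -0.7] q [-0.27  0.48  2.06 -0.    0.59 -0.3 ]
turn units [0.002 0.001 0.   ] shift now [ 0.001 -0.006 -0.619] shift after turn [ 0.003 -0.007 -0.619] mm [   0.5   -1.5 -123.8]
```

Call:
step_arm --targets '[[[0, 0, -0.03, 0, 0, 0, 1], [0, 0, -0.1, 0, 0, 0, 1], [0, 0, -0.1, 0, 0, 0, 1], [0, 0, -0.1, 0, 0, 0, 1], [0, 0, -0.1, 0, 0, 0, 1], [0, 0, -0.1, 0, 0, 0, 1], [0, 0, -0.09, 0, 0, 0, 1], [0, 0, 0, 0, 0, 0, 1]]]'

```text
time_s: 32.2
tcp_pos: [454.5, -112.0, 196.0]
orientation: [0.0, 0.696, 0.718, -0.001]
wrist_force: [-1.3, -0.2, -1.3]
opening: 7.4
```

```bash
python3 go.py 640.9 30.3 195 0.068
```

```text
t 32.2 tcp [ 454.5 -112.   196. ] ang 0.03 open 7.4 F [-1.3 -0.2 -1.3] q [-0.27  0.24  2.   -0.    0.9  -0.3 ]
turn units [-0.     0.001 -0.025] shift now [0.683 0.953 0.004] shift after turn [0.647 0.978 0.005] mm [129.3 195.7   1. ]
```

Call:
step_arm --targets '[[[0, 0, 0, 0, 0, -0.025, 1], [0.035, 0.05, 0, 0, 0, 0, 1], [0.09, 0.13, 0, 0, 0, 0, 1], [0.1, 0.15, 0, 0, 0, 0, 1], [0.1, 0.15, 0, 0, 0, 0, 1], [0.1, 0.15, 0, 0, 0, 0, 1], [0.1, 0.15, 0, 0, 0, 0, 1], [0.06, 0.09, 0, 0, 0, 0, 1], [0.03, 0.045, 0, 0, 0, 0, 1], [0, 0, 0, 0, 0, 0, 1]]]'

```text
time_s: 33.2
tcp_pos: [634.4, 33.4, 185.8]
orientation: [-0.004, 0.686, 0.728, -0.003]
wrist_force: [-0.3, 0.6, -1.2]
opening: 7.4
```

```bash
python3 go.py 640.9 30.3 120 0.068
```

```text
t 33.2 tcp [634.4  33.4 185.8] ang 0.059 open 7.4 F [-0.3  0.6 -1.2] q [ 0.03  0.49  1.63  0.    1.03 -0.03]
turn units [-0.007 -0.001 -0.006] shift now [-0.018  0.035  0.329] shift after turn [-0.018  0.032  0.329] mm [-3.5  6.3 65.8]
```

Call:
step_arm --targets '[[[-0.015, 0.025, 0, -0.007, 0, -0.006, 1], [0, 0, 0.04, 0, 0, 0, 1], [0, 0, 0.08, 0, 0, 0, 1], [0, 0, 0.08, 0, 0, 0, 1], [0, 0, 0.07, 0, 0, 0, 1], [0, 0, 0.04, 0, 0, 0, 1], [0, 0, 0, 0, 0, 0, 1]]]'

```text
time_s: 33.9
tcp_pos: [634.7, 26.0, 118.9]
orientation: [-0.001, 0.684, 0.729, -0.001]
wrist_force: [0.0, 0.4, -1.4]
opening: 7.2
```

```bash
python3 go.py 640.9 30.3 66 0.068
```

```text
t 33.9 tcp [634.7  26.  118.9] ang 0.063 open 7.2 F [ 0.   0.4 -1.4] q [ 0.02  0.58  1.67  0.    0.9  -0.04]
turn units [-0.002 -0.    -0.003] shift now [0.019 0.033 0.264] shift after turn [0.019 0.032 0.264] mm [ 3.9  6.5 52.9]
```

Call:
step_arm --targets '[[[0.012, 0.02, 0.02, -0.002, 0, -0.003, 1], [0.007, 0.01, 0.05, 0, 0, 0, 1], [0, 0, 0.06, 0, 0, 0, 1], [0, 0, 0.05, 0, 0, 0, 1], [0, 0, 0.025, 0, 0, 0, 1], [0, 0, 0.015, 0, 0, 0, 1], [0, 0, 0, 0, 0, 0, 1], [0, 0, 0, 0, 0, 0, 1]]]'

```text
time_s: 34.7
tcp_pos: [641.8, 30.6, 71.8]
orientation: [0.0, 0.683, 0.731, 0.001]
wrist_force: [0.3, 1.0, -1.2]
opening: 7.5
```

```bash
python3 go.py 640.9 30.3 66 0.068
```

```text
t 34.7 tcp [641.8  30.6  71.8] ang 0.068 open 7.5 F [ 0.3  1.  -1.2] q [ 0.03  0.65  1.67  0.    0.82 -0.04]
turn units [ 0.001 -0.     0.   ] shift now [-0.001 -0.005  0.029] shift after turn [-0.001 -0.005  0.029] mm [-0.2 -0.9  5.8]
```

Call:
step_arm --targets '[[[0, -0.004, 0.006, 0.001, 0, 0, 1], [0, 0, 0.006, 0, 0, 0, 1], [0, 0, 0.006, 0, 0, 0, 1], [0, 0, 0.005, 0, 0, 0, 1], [0, 0, 0.005, 0, 0, 0, 1], [0, 0, 0.004, 0, 0, 0, 1], [0, 0, 0.004, 0, 0, 0, 1]]]'

```text
time_s: 35.4
tcp_pos: [642.0, 30.5, 66.2]
orientation: [0.001, 0.683, 0.731, 0.001]
wrist_force: [-3.1, 0.7, 11.0]
opening: 7.3
```

```bash
python3 go.py 640.9 30.3 66 0.068
```

```text
t 35.4 tcp [642.   30.5  66.2] ang 0.068 open 7.3 F [-3.1  0.7 11. ] q [ 0.03  0.66  1.67  0.    0.81 -0.04]
turn units [ 0.002 -0.     0.   ] shift now [-0.001 -0.006  0.001] shift after turn [-0.001 -0.006  0.001] mm [-0.2 -1.2  0.2]
```

In contact. I'll release, lift clear and pull back.

Call:
step_arm --targets '[[[0, 0, 0, 0, 0, 0, 0.8], [0, 0, 0, 0, 0, 0, 0.4], [0, 0, 0, 0, 0, 0, 0], [0, 0, 0, 0, 0, 0, 0], [0, 0, -0.05, 0, 0, 0, 0], [0, 0, -0.15, 0, 0, 0, 0], [0, 0, -0.15, 0, 0, 0, 0], [0, 0, -0.15, 0, 0, 0, 0], [0, 0, -0.15, 0, 0, 0, 0], [0, 0, 0, 0, 0, 0, 0]]]'

```text
time_s: 36.4
tcp_pos: [641.8, 30.4, 203.6]
orientation: [0.001, 0.683, 0.731, 0.001]
wrist_force: [-0.3, 0.7, -0.1]
opening: 85.5
```

Call:
step_arm --targets '[[[0.05, -0.05, -0.05, 0, 0, 0, 0], [0.15, -0.12, -0.05, 0, 0, 0, 0], [0.15, -0.12, 0, 0, 0, 0, 0], [0.15, -0.12, 0, 0, 0, 0, 0], [0.15, -0.12, 0, 0, 0, 0, 0], [0.15, -0.12, 0, 0, 0, 0, 0], [0.1, -0.08, 0, 0, 0, 0, 0], [0.05, -0.04, 0, 0, 0, 0, 0], [0, 0, 0, 0, 0, 0, 0], [0, 0, 0, 0, 0, 0, 0]]]'

```text
time_s: 37.4
tcp_pos: [469.6, 213.8, 225.4]
orientation: [0.003, 0.683, 0.73, 0.003]
wrist_force: [-0.1, 0.9, 0.4]
opening: 85.2
```

```bash
python3 - <<'E'
from fit import *
ps=[env.camera("scene"),env.camera("top")]
C=np.array([648.2,-77.5]);a=.068;Rm=np.array([[np.cos(a),np.sin(a)],[-np.sin(a),np.cos(a)]])
for n,x in {"sign_gable":(655,-185),"sign_round":(651,-113),"sign_square":(646,-42),"sign_arch":(641,30)}.items():
  for p in ps:
    v,c,_=fit([p],n,x); print(n,'rail frame',(Rm@(v[:2]-C)).round(1),'yaw',round(v[2]-a,3),np.round(c,2))
print(env.sense()['tcp_pos'],env.sense()['time_s'])
cv2.imwrite("pics/end.png",np.vstack([ps[0]['color'][60:],ps[1]['color'][60:260]])[:,:,::-1])
E
```

```text
sign_gable rail frame [  -0.  -108.2] yaw 0.036 [0.04]
sign_gable rail frame [-1.00e-01 -1.09e+02] yaw 0.01 [0.06]
sign_round rail frame [  0.6 -36.4] yaw -0.01 [0.05]
sign_round rail frame [  0.5 -35.5] yaw 0.031 [0.04]
sign_square rail frame [ 0.7 36.5] yaw -0.003 [0.06]
sign_square rail frame [ 1.3 35.1] yaw 0.03 [0.07]
sign_arch rail frame [  1.2 108.8] yaw 0.006 [0.11]
sign_arch rail frame [  0.2 107.7] yaw -0.024 [0.11]
[469.36980279 213.74594237 225.28784455] 37.9
```

View pics/end.png

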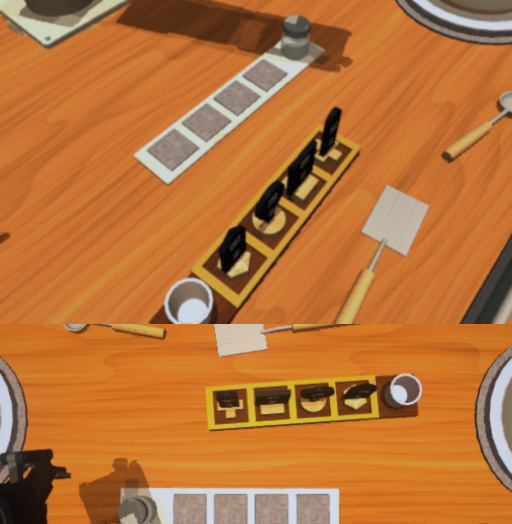

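All four signs stand upright and centred in the pockets, and the arm is clear. In the lower (top-camera) half they run arch (230,404), square (272,403), round (315,400) and gable (357,395), with the cup at the right end.

```bash
python3 -c "
from rig import env
print(env.hand_in())"
```

```text
the job is handed in; nothing more can be done
None
```

I moved all four signs into the rail in reverse order and handed the job in at about 38 s. The starting order from the robot's left was gable, round, square, arch. On the rail it is now arch, square, round, gable. Each sign was lowered until it touched the pocket floor before I let go.

In the last check, fits from both the scene and top cameras put every sign within about 1.5 mm of its pocket centre. The slates are within 0.04 rad of parallel to the rail. All four looked upright in the pictures, and the arm was well clear.

- **Weaker fit:** the arch sign's outline matched less well than the others (11% mismatch against 4–7%), though both cameras agreed on its position.
- **Missed detections:** just after I placed the round and square signs, the top camera found no outline for either. The gripper was still above them, and both were found normally in the final check.
- **Discarded measurement:** one fit of the gable sign while the gripper still held it was poor, probably because the gripper hid part of it, so I did not use it.

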